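# Shut the red toggle latch on an offcut in its holding jig

## Task

An offcut lies in the holding jig whose toggle latch has a red lever. Lower that latch's wire bail until its cross bar is hooked behind the keeper on the sliding jaw, then press the red lever down past centre so that it stays flat and the jaw grips the offcut. Leave the blue lever of the other, empty jig standing as it is.

Things in the scene. Friction and masses are not known exactly. Their poses are not given: they have to be found in the camera images.
- red_jaw: Sliding wooden jaw with the steel keeper plate, in the red-levered jig. Origin: keeper point, where the bar's middle lies when hooked, 46 mm above the bench. x level, from lever to jaw; y level along the bar; z up. Keeper plate: 20 mm wide, x -8 to -3 mm, top at z +4 mm, leans to +x. Behind it the jaw's flat top, z -4 mm, carries the bar. The jaw slides 2 mm to -x as the latch tightens.
- red_pivot (a point): Pivot of the red lever, on the fixed red-levered jig (170 x 76 mm); axes as the jaw's. Keeper point at x +95 mm while slack. The handle is a straight bar to its tip 76 mm away: at lever angle q the tip is at x -76 sin q, z +76 cos q mm. Its outer 46 mm are the red grip, 17 mm wide, 11 mm thick. The bail's hinge pin is 18 mm from here, at x -3, z +18 mm when q = 0; it turns with the lever.
- red_lever (a joint): Red lever's angle, rad: 0 upright, positive as it swings down away from the keeper (to -x), 1.57 flat on its stop = shut; centre is at about 1.40. Starts within -0.1 to 0.1. Stays where left (about 1.2 N at the tip moves it). Once the bar is hooked, a 6 N/mm spring in the bail resists with up to about 4 N at the tip, then snaps it shut.
- red_bar (a point): Middle of the cross bar of the red-levered latch's wire bail: steel, 8 mm thick, 33 mm long along y, at the end of a loop 33 mm wide, 106 mm long, hinged on the lever's pin. Starts raised 48 to 67 degrees on the jaw side, held by friction; push it from the lever's side (0.3 N): below about 40 degrees it falls by itself and, lever near upright, lands 4 to 9 mm past the keeper point (+x).
- offcut: Pine offcut 65 x 91 x 18 mm, loose in the red-levered jig between fence and jaw, 1 mm to spare on either side, under the bail, its underside 12 mm above the bench. Origin at the centre of its underside.
- blue_grip (a point): Tip of the blue lever of the other, empty jig of the same kind, to be left alone: it stands upright, tip about 122 mm above the bench, pivot 76 mm below. Beyond both jigs stands a red tool box, front 105 mm high, its open lid rising to 300 mm: pass above it.

How it is judged (in metres and radians):
On the way:
1. the red-levered latch's bar lies behind the keeper with the lever still up (z of red_bar in the frame of red_jaw below 0.005 m and x of red_bar in the frame of red_jaw above -0.003 m and value of joint red_lever below 0.8 rad), for 0.2 s.
At the end, for the whole second after the job is handed in: The red lever is down past centre, within about 5 degrees of flat; the bail's bar is hooked behind the keeper, within 8 mm of the keeper point; the jaw presses on the offcut with more than 3 N (value of joint red_lever above 1.47 rad and distance between red_bar and red_jaw below 0.008 m and contact force between red_jaw and offcut above 3 N); the robot touches nothing.
It fails at once if the blue lever is moved by more than 20 mm at its tip (distance of blue_grip from where it was at the start of the episode above 0.02 m).
It also fails if it takes over 42 s, if anything falls off the work surface, if the arm or the gripper's body presses on something with over 40 N, if the wrist force passes 120 N, or if a joint passes its speed limit or range.

## Robot

A 6-joint arm with a two-finger parallel gripper is mounted at the origin on a cart in front of the work surface, level with it; the furniture and walls round the work are solid. World frame = base frame: x ahead of the robot, y to its left, z up, the work surface at z = 0. Lengths are in mm, angles in degrees, forces in N, time in s.
With the tool pointing down it reaches from about 350 to 850 mm from the base axis. Payload 8.1 kg.
Tool frame: the origin (TCP) lies midway between the tips of the shut fingers; the grasp point (between the pads) lies 19 mm behind it; z points along the fingers, y is the line along which they close (so a half turn about z gives the same grasp; the last joint's range is limited). The gripper opens to 85 mm and grips with 20 to 120 N. Pads are 22 mm wide; open, the fingers measure 114 mm over their backs; the gripper's body (76 mm by 85 mm) begins 54 mm behind the grasp point. The pads swing forward as they close: fully open they stand 13 mm farther back than shut.
Start: joints at [-71.012, 7.471, 85.268, -0, 87.261, -4.893], TCP at [242.922, -548.629, 231.292] pointing down, gripper open.
Joint ranges: [-169.43, 169.43], [-51.17, 129.36], [1.28, 143.12], [-76.62, 256.62], [0, 156.53], [-152.29, 152.29]. Speed limits (degrees/s): [136.94, 136.94, 159.86, 180, 180, 180].

## Interface

Orientations are given as [roll, pitch, yaw] about the fixed x, y, z axes, in that order (R = Rz(yaw) Ry(pitch) Rx(roll)).
In Python, from bench import sense, snapshot, camera_params, hand_in, masks_of, pinpoint gives the robot as it stands.
- The arm moves only by the tool step_arm, never from a script. Its argument "targets" is a list of rows, each an object with "angular": the turn, a rotation vector about the tool's x, y, z scaled (see below), a list of three; "dp": the shift along the tool's x, y, z scaled (see below), a list of three; "fingers": the closure, from 0 (fully open) to 1 (shut). A call has exactly 8 rows; each row is the pose to reach, as a shift and turn from the pose commanded when the call began, along the tool's axes at that moment, turning the shorter way round; what a row does not reach only later rows make up. The controller multiplies each number of a shift by 0.2 m and each number of a turn by 180 degrees. A row lasts 1/8 s, in which the tool goes at most 62.5 mm and 10.7 degrees, less where a joint would pass 70% of its speed; a pose out of reach is approached as far as the arm can. A call with a number of a shift or a turn outside -1 to 1 is refused whole. A call with a gripper value outside its range is refused whole. The fingers move at their own pace and stop on an object; "newtons" is the grip in N (left out, the last holds). Time passes only in rows, so rows that repeat a pose let the fingers close, or fill a call up. It gives the time, the measured TCP pose, the force, the opening and the grip force at its end, in the units of the state.
- sense(): the state, without advancing time (a new reading comes with each control period).
- snapshot(name): name is "scene" or "top" or "wrist"; returns the picture (384x512x3 uint8, blue, green, red); there is no depth.
- camera_params(name): a dict with "vfov" (degrees; the focal length in pixels is half the picture's height over the tangent of half this angle, whatever the lens; pixels are square), "cx", "cy" (the principal point, pixels), "R" (3x3) and "t" (3): a world point X has camera coordinates R X + t. Camera axes: x right, y down, z forward; pixel columns grow to the right and rows downward; lengths in mm; the calibration is good to about 2 mm. The wrist camera is an equidistant fisheye: a pixel r from the principal point sees the ray r / f radians off the axis. A picture is of the moment at which its call begins: read the wrist's pose just before it. camera_params takes no time and is no camera call; for the wrist camera it gives the pose at the moment of the call.
- hand_in(): hands the job in; it is judged then, once.
Trained networks look in the newest picture that a camera, given by its name, has taken for a name from the list of things; names that differ only in an ending like _2 or _b are one class to them, and where a whole thing is asked for, a point or a joint stands for the part that bears it (a point fixed in the world has none). Each returns a list of dicts, best first, with "conf" (0 to 1); they miss things now and then, are a little off and sometimes report something else, mostly with a low value. They report only what shows in the picture. A call takes as long as a camera call.
- masks_of(camera, label): "pixels" (384x512 bool, what is visible of it) and "at" ([column, row] in pixels, amid what is visible of it).
- pinpoint(camera, label): "at" ([column, row] in pixels: a listed point, or the origin of a listed thing).
The state is a dict: "time": time; "joint_pos": joint angles; "qd": joint speeds; "joint_efforts": joint torques, N m; "tool_pos": TCP position; "tcp_rot": TCP orientation; "ft_force": force on the tool from outside, world axes, zero at the start; "wrist_torque": the same for the moment, N m; "finger_gap": finger opening in mm; "grip_force": force on a finger pad.
Only numpy, scipy, OpenCV 4.12 (cv2) and the standard library are available. Lean on these libraries where they do the work, as an engineer would, in place of code of your own. Each camera call takes 0.05 s, during which the arm holds its last target. There are 200 camera calls.

## Working session

There is one attempt and no reset: what is moved stays moved. The work goes in short steps, Python scripts to look and compute and a tool call to move; the robot and the scene stay as the last step left them, time stands still between calls to the robot, and variables do not carry over. Pictures are saved under pics/ and viewed, at most 10 in all, crops included, and the job is handed in when it is done.

Besides the shell and the picture viewer there is one more tool, called after "Emit:" as name(argument=value, ...) on one line, values as JSON. step_arm: Moves the arm, as the interface text tells. Its arguments: {"type":"object","properties":{"targets":{"type":"array","items":{"type":"object","properties":{"angular":{"type":"array","items":{"type":"number","minimum":-1,"maximum":1}},"dp":{"type":"array","items":{"type":"number","minimum":-1,"maximum":1}},"fingers":{"type":"number"}}}},"newtons":{"type":"number"}},"required":["targets"]}

```bash
mkdir -p pics
cat > h.py <<'E'
import numpy as np, cv2
from bench import sense, snapshot, camera_params, hand_in, masks_of, pinpoint
from scipy.spatial.transform import Rotation as Ro
def ray(cam,uv,P=None):
    P=P or camera_params(cam); f=192/np.tan(np.radians(P['vfov'])/2)
    d=np.array([uv[0]-P['cx'],uv[1]-P['cy']],float)
    if cam=='wrist':
        r=np.hypot(*d); th=r/f; v=np.r_[d/max(r,1e-9)*np.sin(th),np.cos(th)]
    else: v=np.r_[d/f,1]; v/=np.linalg.norm(v)
    R=np.array(P['R']);t=np.array(P['t'])
    return -R.T@t, R.T@v
def tri(rays):
    A=sum(np.eye(3)-np.outer(d,d) for o,d in rays); b=sum((np.eye(3)-np.outer(d,d))@o for o,d in rays)
    X=np.linalg.solve(A,b); return X,[np.linalg.norm(np.cross(X-o,d)) for o,d in rays]
def atz(r,z): o,d=r; return o+d*(z-o[2])/d[2]
E
python3 - <<'E'
from h import *
ims=[snapshot(c) for c in('scene','top')]
cv2.imwrite('pics/a.png',np.hstack(ims)[:, :]);cv2.imwrite('pics/a.png',cv2.resize(np.vstack(ims),(0,0),fx=.78,fy=.78))
for l in ['red_jaw','red_pivot','red_bar','blue_grip','offcut']:
    rs=[]
    for c in('scene','top'):
        p=pinpoint(c,l); print(l,c,[(np.round(q['at'],1),round(q['conf'],2)) for q in p[:3]])
        if p: rs.append(ray(c,p[0]['at']))
    if len(rs)==2: print(tri(rs))
for c in('scene','top'):
    for l in['red_lever']:
        print(c,[(np.round(q['at'],1),round(q['conf'],2)) for q in masks_of(c,l)[:2]])
print(sense())
E
```

```text
red_jaw scene []
red_jaw top [(array([194.9, 213.6]), 0.81)]
red_pivot scene [(array([190.7, 171.8]), 0.56)]
red_pivot top [(array([151.1, 232.6]), 0.69)]
(array([476.93049704, -38.72815727,  53.77460323]), [np.float64(3.175951082199576), np.float64(3.175951082199595)])
red_bar scene [(array([205.4, 141.8]), 0.67)]
red_bar top [(array([165.8, 217. ]), 0.58)]
(array([496.42968387, -85.81231359, 156.94765196]), [np.float64(1.7504320712124009), np.float64(1.750432071212308)])
blue_grip scene [(array([281.8, 194.4]), 0.52)]
blue_grip top [(array([288.4, 203.8]), 0.67), (array([175. , 222.7]), 0.51)]
(array([ 519.796356  , -318.8066901 ,  135.02538734]), [np.float64(2.508148864925173), np.float64(2.5081488649251833)])
offcut scene [(array([208.4, 191. ]), 0.57)]
offcut top [(array([177.8, 220.3]), 0.7)]
(array([501.2030379 , -84.8050828 ,   9.52905811]), [np.float64(2.4154720291138014), np.float64(2.4154720291139222)])
scene [(array([192.2, 156.7]), 0.58)]
top [(array([151.8, 227.2]), 0.84)]
{'time': 0.7, 'joint_pos': array([-7.10126682e+01,  7.46812301e+00,  8.52661437e+01, -1.57229981e-03,
        8.72616885e+01, -4.89095755e+00]), 'qd': array([ 0.0510744 ,  0.05893634,  0.06746725,  0.00366443,  0.02259699,
       -0.01994138]), 'joint_efforts': array([-1.52484696e-03, -5.69147408e+01, -5.00753188e+01, -2.70848759e-04,
        1.08464894e-03, -3.30297155e-05]), 'tool_pos': array([ 242.91445871, -548.64799403,  231.33986832]), 'tcp_rot': array([1.79996104e+02, 1.90964904e-03, 2.38783644e+01]), 'ft_force': array([ 0.0571329 , -0.58982151,  0.11936673]), 'wrist_torque': array([-0.0112966 , -0.03711859,  0.0330769 ]), 'grip_force': 0.0, 'finger_gap': 85.4884199683672}
```

View pics/a.png

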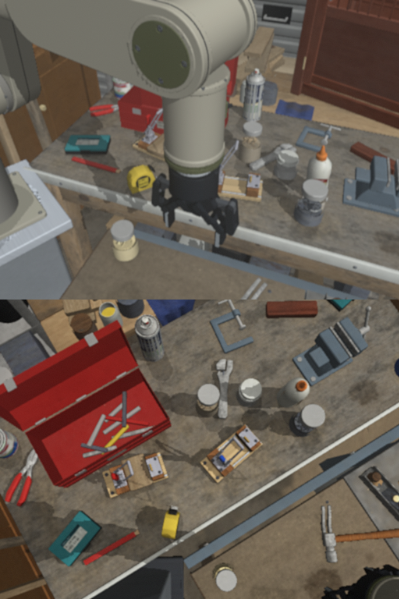

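The top view shows the red jig at left at about (170,220) px, just in front of the red tool box. The blue jig is at about (290,200), and the arm starts at the lower right. Next I'll work out the jig axis and the box position.

Run:
```python
from h import *
print('jaw',atz(ray('top',(194.9,213.6)),46),'piv46',atz(ray('top',(151.1,232.6)),46))
for p in [(96,237),(218,167),(150,40),(0,120)]: print(p,atz(ray('top',p),105).round(),atz(ray('top',p),300).round())
P=camera_params('wrist');print('wrist cam',-np.array(P['R']).T@P['t'],np.array(P['R']).round(2),P['vfov'])
im=snapshot('top');c=im[150:280,80:330];cv2.imwrite('pics/b.png',cv2.resize(c,(750,390),interpolation=cv2.INTER_CUBIC))
```

```text
jaw [ 512.92540602 -127.42971648   46.        ] piv46 [474.8744602  -35.42035032  46.        ]
(96, 237) [464.  61. 105.] [450.  -0. 300.]
(218, 167) [ 600. -181.  105.] [ 558. -192.  300.]
(150, 40) [876. -41. 105.] [777. -81. 300.]
(0, 120) [708. 265. 105.] [644. 161. 300.]
wrist cam [ 319.00973168 -514.15615442  372.70467834] [[ 0.4  -0.91 -0.  ]
 [-0.87 -0.38  0.32]
 [-0.3  -0.13 -0.95]] 65.70646984690485
```

View pics/b.png

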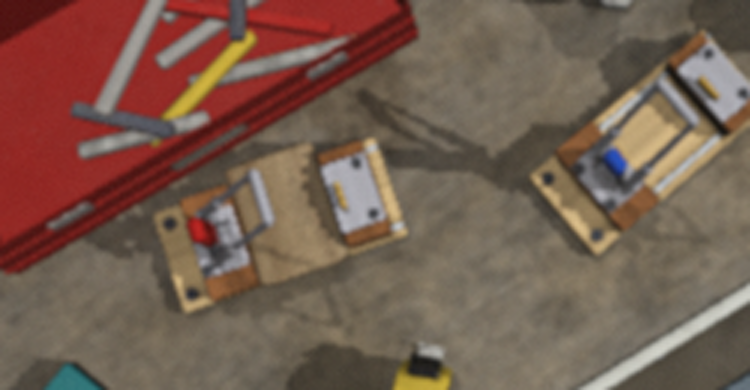

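Emit:
step_arm(targets=[{"dp": [0.23,-0.21,-0.04],"angular": [0,0,0],"fingers": 1},{"dp": [0.45,-0.41,-0.09],"angular": [0,0,0],"fingers": 1},{"dp": [0.68,-0.62,-0.13],"angular": [0,0,0],"fingers": 1},{"dp": [0.905,-0.83,-0.17],"angular": [0,0,0],"fingers": 1},{"dp": [0.905,-0.83,-0.17],"angular": [0,0,0],"fingers": 1},{"dp": [0.905,-0.83,-0.17],"angular": [0,0,0],"fingers": 1},{"dp": [0.905,-0.83,-0.17],"angular": [0,0,0],"fingers": 1},{"dp": [0.905,-0.83,-0.17],"angular": [0,0,0],"fingers": 1}], newtons=40)

```text
time: 1.75
tool_pos: [340.6, -324.4, 264.9]
tcp_rot: [-180.0, 0.0, 23.8]
ft_force: [-0.2, 0.2, 0.6]
finger_gap: 0.4
grip_force: 0.0
```

Emit:
step_arm(targets=[{"dp": [0.23,-0.21,-0.04],"angular": [0,0,0],"fingers": 1},{"dp": [0.45,-0.41,-0.09],"angular": [0,0,0],"fingers": 1},{"dp": [0.68,-0.62,-0.13],"angular": [0,0,0],"fingers": 1},{"dp": [0.905,-0.83,-0.17],"angular": [0,0,0],"fingers": 1},{"dp": [0.905,-0.83,-0.17],"angular": [0,0,0],"fingers": 1},{"dp": [0.905,-0.83,-0.17],"angular": [0,0,0],"fingers": 1},{"dp": [0.905,-0.83,-0.17],"angular": [0,0,0],"fingers": 1},{"dp": [0.905,-0.83,-0.17],"angular": [0,0,0],"fingers": 1}])

```text
time: 2.75
tool_pos: [439.1, -99.8, 299.0]
tcp_rot: [-180.0, 0.0, 23.7]
ft_force: [-0.3, -0.3, 0.4]
finger_gap: 0.1
grip_force: 0.0
```

Run:
```python
from h import *
P=camera_params('wrist');im=snapshot('wrist');T=ray('top',(0,0))
s=sense();print(s['tool_pos'].round(1),s['tcp_rot'].round(1),s['finger_gap'],s['time'])
snapshot('top');snapshot('scene')
for l in ['red_jaw','red_pivot','red_bar','offcut']:
    rs=[]
    for c in('wrist','top','scene'):
        p=pinpoint(c,l)[:2]
        print(l,c,[(np.round(q['at'],1),round(q['conf'],2)) for q in p])
        for q in p[:1]:
            r=ray(c,q['at'],P if c=='wrist' else None); rs.append(r)
            if l!='red_bar': print(' z46',atz(r,12 if l=='offcut' else 46).round(1))
    if len(rs)>1: X,e=tri(rs);print(l,X.round(1),np.round(e,1))
m=masks_of('wrist','red_lever')
if m:
    print(m[0]['at'],m[0]['conf']); 
cv2.imwrite('pics/c.png',im)
a,b=(141.7,253.3),(215,228.3);A,B=[atz(ray('top',q),12) for q in(a,b)];print('edge ang',np.degrees(np.arctan2(*(B-A)[1::-1])))
```

```text
[439.2 -99.7 299.1] [-180.     0.    23.7] -0.34359372517777215 2.8
red_jaw wrist [(array([290.5, 113.2]), 0.84)]
 z46 [ 509.9 -122.4   46. ]
red_jaw top [(array([195.3, 213.8]), 0.91)]
 z46 [ 512.5 -128.3   46. ]
red_jaw scene [(array([224.3, 183.6]), 0.79)]
 z46 [ 520.2 -122.9   46. ]
red_jaw [ 512.9 -126.2   49.9] [5.2 2.6 4.2]
red_pivot wrist [(array([219.1, 105.9]), 0.6)]
 z46 [480.8 -32.3  46. ]
red_pivot top []
red_pivot scene [(array([190.8, 172.3]), 0.84)]
 z46 [484.  -33.4  46. ]
red_pivot [482.2 -33.3  46.9] [1.6 1.6]
red_bar wrist [(array([264.3, 112.8]), 0.55)]
red_bar top []
red_bar scene [(array([207.8, 145.1]), 0.7)]
red_bar [502.5 -85.4 145.2] [1.9 1.9]
offcut wrist [(array([259.7, 108.8]), 0.94)]
 z46 [496.9 -84.4  12. ]
offcut top [(array([179. , 219.4]), 0.56)]
 z46 [504.9 -89.1  12. ]
offcut scene [(array([209.6, 189.5]), 0.72)]
 z46 [503.3 -83.1  12. ]
offcut [500.8 -86.9  15.7] [4.6 4.6 0.1]
[229.5, 109.5] 0.82
edge ang -72.34493629494973
```

View pics/c.png

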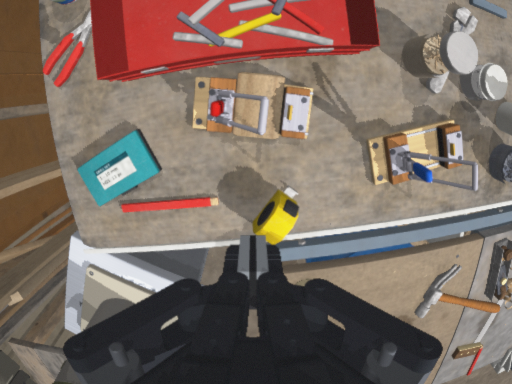

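The wrist view shows the red jig at (195–312, 75–138), with its bail raised and the bar at about (265,113). The axis runs at about -71.5°. I'll move closer, straight over the gap between lever and bar.

Emit:
step_arm(targets=[{"dp": [0.08,-0.012,0.12],"angular": [0,0,0.007],"fingers": 1},{"dp": [0.16,-0.023,0.25],"angular": [0,0,0.015],"fingers": 1},{"dp": [0.24,-0.035,0.37],"angular": [0,0,0.022],"fingers": 1},{"dp": [0.32,-0.046,0.495],"angular": [0,0,0.029],"fingers": 1},{"dp": [0.32,-0.046,0.495],"angular": [0,0,0.029],"fingers": 1},{"dp": [0.32,-0.046,0.495],"angular": [0,0,0.029],"fingers": 1},{"dp": [0.32,-0.046,0.495],"angular": [0,0,0.029],"fingers": 1},{"dp": [0.32,-0.046,0.495],"angular": [0,0,0.029],"fingers": 1}])

```text
time: 4.55
tool_pos: [494.7, -64.6, 201.4]
tcp_rot: [179.9, -0.1, 18.6]
ft_force: [-0.1, -0.2, 0.1]
finger_gap: 0.2
grip_force: 0.0
```

Run:
```python
from h import *
P=camera_params('wrist');im=snapshot('wrist')
s=sense();print(s['tool_pos'].round(1),s['tcp_rot'].round(1),s['time'])
for l,z in [('red_jaw',46),('red_pivot',46),('red_bar',147),('offcut',12)]:
    for q in pinpoint('wrist',l)[:2]: print(l,np.round(q['at'],1),round(q['conf'],2),atz(ray('wrist',q['at'],P),z).round(1))
cv2.imwrite('pics/d.png',im)
```

```text
[494.6 -64.5 201.2] [ 1.80e+02 -1.00e-01  1.86e+01] 4.6
red_jaw [312.4 177.1] 0.64 [ 511.3 -124.8   46. ]
red_pivot [223.6 175.7] 0.97 [482.7 -36.   46. ]
red_bar [282.6 216.1] 0.66 [498.1 -85.5 147. ]
red_bar [314.5 176.3] 0.15 [533.4 -96.2 147. ]
offcut [269.9 168.8] 0.92 [497.3 -84.   12. ]
```

View pics/d.png

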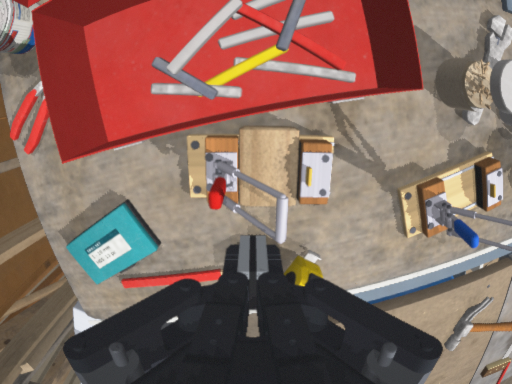

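The closer view shows the bar at (282,216), the red grip at about (217,195) and the keeper at (310,178). The measured points agree with the given sizes to within about 2 mm. I'll descend between lever and bar, then sweep the bar over.

Emit:
step_arm(targets=[{"dp": [-0.01,-0.007,0.1],"angular": [0,0,0],"fingers": 1},{"dp": [-0.01,-0.007,0.2],"angular": [0,0,0],"fingers": 1},{"dp": [-0.01,-0.007,0.31],"angular": [0,0,0],"fingers": 1},{"dp": [-0.01,-0.007,0.315],"angular": [0,0,0],"fingers": 1},{"dp": [-0.01,0.05,0.33],"angular": [0,0,0],"fingers": 1},{"dp": [-0.01,0.1,0.36],"angular": [0,0,0],"fingers": 1},{"dp": [-0.01,0.14,0.4],"angular": [0,0,0],"fingers": 1},{"dp": [-0.01,0.18,0.44],"angular": [0,0,0],"fingers": 1}])

```text
time: 5.8
tool_pos: [504.2, -99.7, 111.9]
tcp_rot: [180.0, -0.0, 18.6]
ft_force: [-0.5, 0.5, 0.3]
finger_gap: -0.0
grip_force: 0.0
```

Run:
```python
from h import *
P=camera_params('wrist');im=snapshot('wrist')
s=sense();print(s['tool_pos'].round(1),s['ft_force'].round(1),s['time'])
for l,z in [('red_jaw',46),('red_pivot',46),('red_bar',46)]:
    for q in pinpoint('wrist',l)[:2]: print(l,np.round(q['at'],1),round(q['conf'],2),atz(ray('wrist',q['at'],P),z).round(1))
cv2.imwrite('pics/e.png',im)
```

```text
[ 503.6 -100.2  110.6] [-0.5 -1.4 -1.2] 5.85
red_jaw [288.7 206.6] 0.62 [ 512. -125.   46.]
red_pivot [168.  209.7] 0.67 [479.5 -37.9  46. ]
red_bar [287.9 258.1] 0.76 [ 469.2 -141.2   46. ]
```

View pics/e.png

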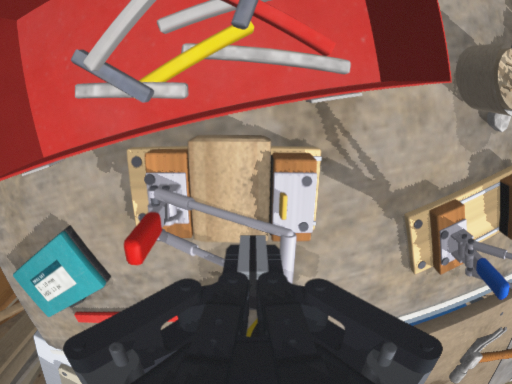

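The bar at (290,255) is in front of the fingers and about 32° up. I'll follow through a little and let it fall.

Emit:
step_arm(targets=[{"dp": [0,0.03,0.03],"angular": [0,0,0],"fingers": 1},{"dp": [0,0.05,0.06],"angular": [0,0,0],"fingers": 1},{"dp": [0,0.05,0.06],"angular": [0,0,0],"fingers": 1},{"dp": [0,0.03,0.06],"angular": [0,0,0],"fingers": 1},{"dp": [0,0,0.03],"angular": [0,0,0],"fingers": 1},{"dp": [0,-0.08,-0.03],"angular": [0,0,0],"fingers": 1},{"dp": [0,-0.15,-0.03],"angular": [0,0,0],"fingers": 1},{"dp": [0,-0.15,-0.03],"angular": [0,0,0],"fingers": 1}])

```text
time: 7.0
tool_pos: [494.1, -69.2, 118.6]
tcp_rot: [180.0, -0.0, 18.8]
ft_force: [-0.3, 0.3, 0.7]
finger_gap: 0.1
grip_force: 0.0
```

Run:
```python
from h import *
P=camera_params('wrist');im=snapshot('wrist')
s=sense();print(s['tool_pos'].round(1),s['ft_force'].round(1),s['time'])
for l,z in [('red_jaw',46),('red_pivot',46),('red_bar',46)]:
    for q in pinpoint('wrist',l)[:2]: print(l,np.round(q['at'],1),round(q['conf'],2),atz(ray('wrist',q['at'],P),z).round(1))
cv2.imwrite('pics/f.png',im)
```

```text
[494.2 -69.8 118.4] [ 0.  -0.1 -0.2] 7.05
red_jaw [326.1 203.9] 0.9 [ 511.3 -123.8   46. ]
red_pivot [209.2 202.3] 0.66 [483.2 -36.4  46. ]
red_bar [336.7 199.9] 0.73 [ 517.2 -130.8   46. ]
```

View pics/f.png

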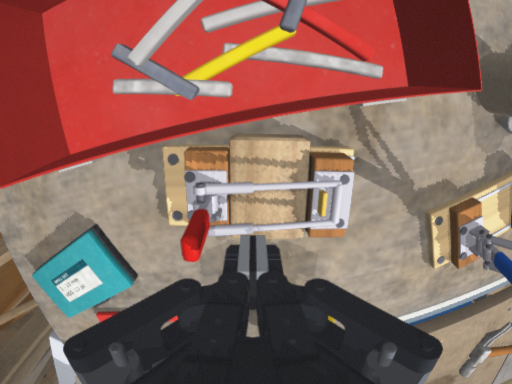

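The bail is down and its bar at (340,200) lies behind the keeper, at u≈101 mm, about 6 mm past the keeper point. Next I'll push the lever along its arc.

Emit:
step_arm(targets=[{"dp": [0,-0.04,0.052],"angular": [0,0,0],"fingers": 1},{"dp": [0,-0.08,0.062],"angular": [0,0,0],"fingers": 1},{"dp": [0,-0.14,0.064],"angular": [0,0,0],"fingers": 1},{"dp": [0,-0.2,0.075],"angular": [0,0,0],"fingers": 1},{"dp": [0,-0.255,0.102],"angular": [0,0,0],"fingers": 1},{"dp": [0,-0.304,0.134],"angular": [0,0,0],"fingers": 1},{"dp": [0,-0.335,0.165],"angular": [0,0,0],"fingers": 1},{"dp": [0,-0.362,0.202],"angular": [0,0,0],"fingers": 1}])

```text
time: 8.2
tool_pos: [471.7, -1.2, 78.2]
tcp_rot: [180.0, -0.1, 18.7]
ft_force: [0.3, 0.7, 5.9]
finger_gap: 0.2
grip_force: 2.3
```

Run:
```python
from h import *
P=camera_params('wrist');im=snapshot('wrist')
s=sense();print(s['tool_pos'].round(1),s['ft_force'].round(1),s['time'])
for l,z in [('red_jaw',46),('red_pivot',46),('red_bar',46)]:
    for q in pinpoint('wrist',l)[:2]: print(l,np.round(q['at'],1),round(q['conf'],2),atz(ray('wrist',q['at'],P),z).round(1))
cv2.imwrite('pics/g.png',im)
```

```text
[471.   -0.7  77.1] [2.  1.1 3.1] 8.25
red_jaw [427.8 219.3] 0.76 [ 513.9 -121.2   46. ]
red_pivot [308.1 227.8] 0.74 [481.1 -35.7  46. ]
red_pivot [429.7 224.8] 0.48 [ 510.5 -125.5   46. ]
red_bar [431.5 219.9] 0.82 [ 514.4 -124.9   46. ]
```

View pics/g.png

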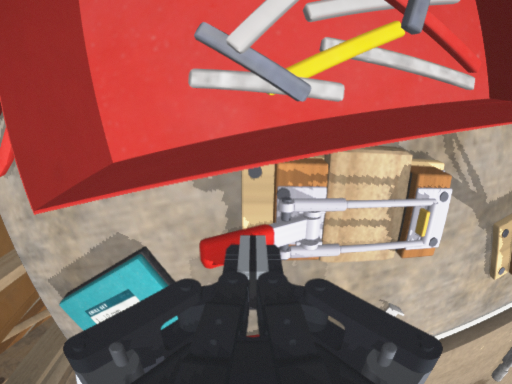

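The lever at (235,245) is following under the fingertips at about 1.1 rad, and the bar is still hooked. I'll press on past centre.

Emit:
step_arm(targets=[{"dp": [0,-0.025,0.04],"angular": [0,0,0],"fingers": 1},{"dp": [0,-0.045,0.07],"angular": [0,0,0],"fingers": 1},{"dp": [0,-0.06,0.1],"angular": [0,0,0],"fingers": 1},{"dp": [0,-0.07,0.12],"angular": [0,0,0],"fingers": 1},{"dp": [0,-0.07,0.132],"angular": [0,0,0],"fingers": 1},{"dp": [0,-0.07,0.132],"angular": [0,0,0],"fingers": 1},{"dp": [0,-0.07,0.132],"angular": [0,0,0],"fingers": 1},{"dp": [0,-0.07,0.132],"angular": [0,0,0],"fingers": 1}])

```text
time: 9.4
tool_pos: [466.6, 11.5, 51.5]
tcp_rot: [-180.0, 0.0, 18.7]
ft_force: [-1.8, 1.6, 2.9]
finger_gap: -0.2
grip_force: 1.7
```

Emit:
step_arm(targets=[{"dp": [0,0,0.005],"angular": [0,0,0],"fingers": 1},{"dp": [0,0,0.01],"angular": [0,0,0],"fingers": 1},{"dp": [0,0,0.012],"angular": [0,0,0],"fingers": 1},{"dp": [0,0,0.015],"angular": [0,0,0],"fingers": 1},{"dp": [0,0,0.015],"angular": [0,0,0],"fingers": 1},{"dp": [0,0,0.015],"angular": [0,0,0],"fingers": 1},{"dp": [0,0,0.015],"angular": [0,0,0],"fingers": 1},{"dp": [0,0,0.015],"angular": [0,0,0],"fingers": 1}])

```text
time: 10.4
tool_pos: [467.0, 11.5, 50.9]
tcp_rot: [-180.0, 0.0, 18.7]
ft_force: [-15.7, 2.6, 30.6]
finger_gap: 0.1
grip_force: 15.4
```

It is hard on the stop (31 N). I'll lift clear and check.

Emit:
step_arm(targets=[{"dp": [0,0,-0.1],"angular": [0,0,0],"fingers": 1},{"dp": [0,0,-0.3],"angular": [0,0,0],"fingers": 1},{"dp": [0,0,-0.55],"angular": [0,0,0],"fingers": 1},{"dp": [-0.1,0,-0.8],"angular": [0,0,0],"fingers": 1},{"dp": [-0.2,0.1,-0.9],"angular": [0,0,0],"fingers": 1},{"dp": [-0.2,0.1,-0.9],"angular": [0,0,0],"fingers": 1},{"dp": [-0.2,0.1,-0.9],"angular": [0,0,0],"fingers": 1},{"dp": [-0.2,0.1,-0.9],"angular": [0,0,0],"fingers": 1}])

```text
time: 11.4
tool_pos: [434.8, -19.9, 227.0]
tcp_rot: [-179.9, 0.1, 18.7]
ft_force: [0.1, 1.1, -0.7]
finger_gap: 0.6
grip_force: 0.0
```

Run:
```python
from h import *
P=camera_params('wrist');im=snapshot('wrist')
s=sense();print(s['tool_pos'].round(1),s['ft_force'].round(1),s['time'])
for l,z in [('red_jaw',46),('red_pivot',46),('red_bar',46)]:
    for q in pinpoint('wrist',l)[:2]: print(l,np.round(q['at'],1),round(q['conf'],2),atz(ray('wrist',q['at'],P),z).round(1))
cv2.imwrite('pics/i.png',cv2.resize(im[60:300,120:450],None,fx=2.2,fy=2.2))
```

```text
[434.8 -19.9 227.1] [-0.9 -1.1 -0.6] 11.45
red_jaw [362.4 132.9] 0.93 [ 513.7 -123.8   46. ]
red_pivot [279.8 132.4] 0.87 [481.  -34.4  46. ]
red_pivot [504.9 194.7] 0.29 [ 526.2 -398.4   46. ]
red_bar [362.8 130.4] 0.75 [ 516.5 -123.1   46. ]
```

View pics/i.png

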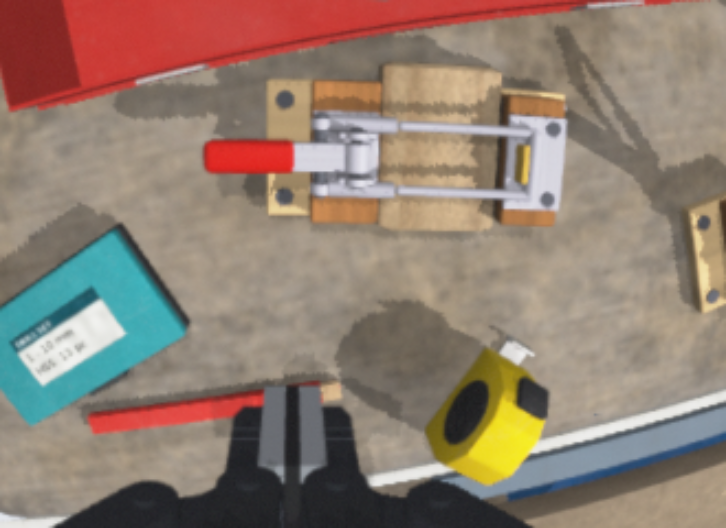

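The lever lies flat in line with the jig. I'll zoom in on the keeper to confirm the hook.

Run:
```python
from h import *
im=snapshot('wrist')
cv2.imwrite('pics/j.png',cv2.resize(im[90:175,320:400],None,fx=7,fy=7,interpolation=cv2.INTER_CUBIC))
```

```text
(no output)
```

View pics/j.png

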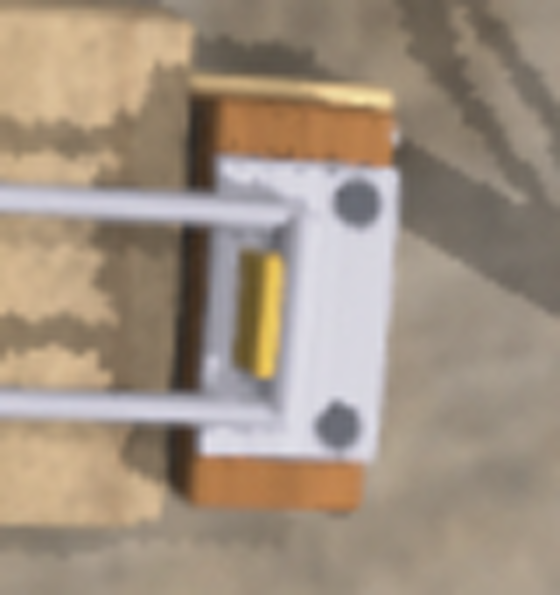

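The side wires run past the yellow keeper (x≈260), and the cross bar (x≈290) sits just behind it. The bar is hooked, the lever is flat and the robot is clear, so I'll hand in.

```bash
python3 -c "
from h import *
print(hand_in())"
```

```text
the job is handed in; nothing more can be done
None
```

The job is handed in: the red latch's bar is hooked behind its keeper, the red lever is flat on its stop, and the arm is clear. The arm stayed well clear of the blue lever; I did not measure the jaw's grip force, and the hand-in gave no verdict.

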